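Close the sample bay of the moisture tester

TASK

Close the sample bay of the white moisture tester: the blue cover has been left lying tilted, its front edge propped on the tester's front deck. Slip the cover's rear tongue under the dark steel keeper bar while the cover is still tilted, then swing the front down past its spring catch until the cover lies flat and flush with the deck. Leave the other things on the bench where they are.

Things in the scene. Friction and masses are not known exactly. Their poses are not given: they have to be found in the camera images.
- tester: White bench tester, fixed. Origin at bench height under the middle of its sample bay; +x from its front deck to its rear keeper bar (the way the cover slides in), z up. Spans x -142..112, y -66..66 mm, plus a grey control panel 56 mm high at y 66..150. Deck and side walls are 70 mm high, the rear block (x 72..112) 80 mm. Bay opening: x -72..72, y -54..54.
- cover: Loose blue plastic cover, about 130 g: plate 124 (x) by 100 (y) by 6 mm, plus a tongue 60 mm wide, 4 mm thick, 16 mm long on its rear (+x) edge: 140 mm in all. Origin on the plate's underside midway along the 140 mm; z out of its top. Starts tilted 0.23 rad, front high, and slides easily along the tester's x, its tilt unchanged, guided by the bay's side walls (4 mm play each side).
- cover_front (a point): Middle of the upper front edge of the cover's plate (x -70, y 0, z 6 mm in the cover's frame); at the start about 31 mm above the deck. Just behind it a flange 70 mm wide hangs 24 mm below the plate, with a bead at its foot, which stands on the deck at the start. A black ribbed press pad, 28 by 40 mm, is centred 22 mm behind this edge. Seated, this edge is level with the deck.
- cover_tongue (a point): Middle of the tip of the cover's tongue, at half its thickness (x 70, y 0, z 2 mm in the cover's frame). At the start it rests on the bay's rear shelf, 5 to 35 mm short of the keeper bar. When it is about 14 mm under the bar, the cover's front drops off the deck into the bay.
- bay_front (a point): On the tester: middle of the front edge of the bay opening, at deck height (x -72, y 0, z 70 mm). The front deck runs 70 mm from here to -x. From the wall below it a sprung catch nose, 30 mm wide, stands out 8 mm: the cover's front comes to rest on it about 20 mm too high and must be pressed down past it (3 to 15 N); it then springs out over the flange's bead.
- keeper (a point): On the tester: middle of the lower front edge of the dark steel keeper bar (x 56, y 0, z 74 mm). The bar spans the bay, x 56..72, z 74..80. Below it is a gap 10 mm high above the shelf (z 64), closed by the rear wall at x 72. The seated cover lies on this shelf (x 8..72) and on side runners of the same height.
- weight: Loose brass weight, 24 mm across, 36 mm high, standing on the tester's control panel; origin at its foot. Leave it standing.
- calculator: Loose black calculator, 150 by 85 by 14 mm, on the bench; origin under its centre. Leave alone.
- tin_dish: Loose aluminium dish, 100 mm across, 35 mm high; origin under its centre. Leave alone.
- weighing_ring: Loose steel ring, 76 mm across, 18 mm high; origin under its centre. Leave alone.
- brush: Loose brush lying on the bench. Leave alone.
- jar: Loose amber jar, 66 mm across, 85 mm high; origin under its centre. Leave alone.
- sample_stack: Loose stack of white sample discs, 72 mm across, 12 mm high; origin under its centre. Leave alone.
Things that resemble listed ones, but are neither listed nor needed, are in the scene too. What is meant by the cover is not brown, and is the larger of those in its own colour.

How it is judged:
By the outcome, as a careful person would: the job done as asked, in the order asked, and still so for the second after the job is handed in, with the robot touching nothing.
It also fails if it takes over 38 s, if anything falls off the work surface, if the arm or the gripper's body presses on something with over 40 N, if the wrist force passes 120 N, or if a joint passes its speed limit or range.

ROBOT

A 6-joint arm with a two-finger parallel gripper is mounted at the origin on the work surface. World frame = base frame: x ahead of the robot, y to its left, z up, the work surface at z = 0. Lengths are in m, angles in rad, forces in N, time in s.
With the tool pointing down it reaches from about 0.25 to 0.725 m from the base axis. Payload 4 kg.
Tool frame: the origin (TCP) lies on the centre line of the jaws, within the pads' length; the fingertips stand 14 mm ahead of it and the grasp point (between the pads) lies 5 mm behind it; z points along the fingers, x is the direction in which the jaws open and shut, and the axes are right-handed (so a half turn about z gives the same grasp; the last joint's range is limited). The gripper opens to 85 mm and grips with 20 to 120 N. Pads are 22 mm wide; open, the fingers measure 114 mm over their backs; the gripper's body (76 mm by 85 mm) begins 54 mm behind the grasp point. The pads swing forward as they close: fully open they stand 13 mm farther back than shut.
Start: joints at [1.195, 0.241, 0.005, 1.335, 0, 1.571], TCP at [0.184, 0.465, 0.245] pointing down, gripper open.
Joint ranges: [-2.72, 2.72], [-1.05, 1.87], [-1.09, 1.28], [-1.99, 2.15], [-1.42, 1.44], [-3.14, 3.14]. Speed limits (rad/s): [2.79, 2.79, 3.14, 3.14, 3.14, 3.14].

INTERFACE

Orientations are given as a unit quaternion [x, y, z, w].
In Python, from workcell import bot gives the robot as it stands.
- The arm moves only by the tool play_rows, never from a script. Its argument "motion" is a list of rows, each an object with "fingers": the closure, from -1 (fully open) to 1 (shut), so that 0 is half open; "translation": the shift along the tool's x, y, z in cm, a list of three; "roll": the turn about the tool's z in degrees. A call has 1 to 20 rows; each row is the pose to reach, as a shift and turn from the pose commanded when the call began, along the tool's axes at that moment; what a row does not reach only later rows make up. A row lasts 1/12 s, in which the tool goes at most 41.7 mm and 7.16 degrees, less where a joint would pass 70% of its speed; a pose out of reach is approached as far as the arm can. A call with a gripper value outside its range is refused whole. The fingers move at their own pace and stop on an object; the grip force is fixed at half the most. Time passes only in rows, so rows that repeat a pose let the fingers close. It gives the time, the measured TCP pose, the force and the opening at its end, in the units of the state.
- bot.get_obs(): the state, without advancing time (a new reading comes with each control period).
- bot.camera(name): name is "scene" or "top" or "wrist"; returns a dict with "pixels" (480x640x3 uint8, red, green, blue), "intrinsics" (3x3 intrinsics, pixels), "world_to_cam" (4x4, takes a point from world to camera coordinates). Camera axes: x right, y down, z forward; pixel columns grow to the right and rows downward; lengths in m; the calibration is good to about 2 mm. A picture is of the moment at which its call begins. There is no depth.
- bot.job_done(): hands the job in, once; it reports no verdict.
The state is a dict: "clock": time; "joint_pos": joint angles; "joint_vel": joint speeds; "tau": joint torques, N m; "eef_pos": TCP position; "tool_rot": TCP orientation; "ft_force": force on the tool from outside, world axes, zero at the start; "ft_torque": the same for the moment, N m; "grip_width": finger opening in m.
Only numpy, scipy, OpenCV 4.12 (cv2) and the standard library are available. Lean on these libraries where they do the work, as an engineer would, in place of code of your own. Each camera call takes 0.05 s, during which the arm holds its last target. There are 200 camera calls.

## Working session

There is one attempt and no reset: what is moved stays moved. The work goes in short steps, Python scripts to look and compute and a tool call to move; the robot and the scene stay as the last step left them, time stands still between calls to the robot, and variables do not carry over. Pictures are saved under pics/ and viewed, about 8 in all and at most 12, crops included, and the job is handed in when it is done.

Besides the shell and the picture viewer there is one more tool, called after "Emit:" as name(argument=value, ...) on one line, values as JSON. play_rows: Moves the arm, as the interface text tells. Its arguments: {"type":"object","properties":{"motion":{"type":"array","items":{"type":"object","properties":{"fingers":{"type":"number"},"translation":{"type":"array","items":{"type":"number"}},"roll":{"type":"number"}}}}},"required":["motion"]}

```bash
mkdir -p pics; ls
cat > h.py <<'E'
from workcell import bot
import numpy as np, cv2
def snap(name,fn=None):
    c=bot.camera(name); im=cv2.cvtColor(c["pixels"],cv2.COLOR_RGB2BGR)
    if fn: cv2.imwrite("pics/"+fn,im)
    return im,np.array(c["intrinsics"]),np.array(c["world_to_cam"])
def ray(p,K,T,z):
    d=T[:3,:3].T@np.linalg.inv(K)@[p[0],p[1],1]; o=-T[:3,:3].T@T[:3,3]
    return o+d*(z-o[2])/d[2]
def proj(P,K,T):
    q=K@(T[:3,:3]@np.array(P)+T[:3,3]); return q[:2]/q[2]
E
python3 - <<'E'
from h import *
for n in("scene","top"):
    im,K,T=snap(n,n+"1.png"); np.savez(n,im=im,K=K,T=T); print(n,K.round(1).tolist(),T.round(3).tolist())
a=cv2.imread("pics/scene1.png");b=cv2.imread("pics/top1.png")
o=bot.get_obs();print(o)
E
```

```text
pics
scene [[617.9, 0.0, 324.0], [0.0, 617.9, 249.4], [0.0, 0.0, 1.0]] [[0.725, 0.689, 0.005, -0.431], [0.521, -0.544, -0.658, -0.271], [-0.45, 0.48, -0.753, 2.036], [0.0, 0.0, 0.0, 1.0]]
top [[604.5, 0.0, 327.8], [0.0, 604.5, 233.7], [0.0, 0.0, 1.0]] [[-0.027, -0.999, -0.018, 0.029], [-0.982, 0.03, -0.187, 0.594], [0.187, 0.012, -0.982, 1.509], [0.0, 0.0, 0.0, 1.0]]
{'clock': 0.1, 'joint_pos': array([ 1.19502008e+00,  2.41327335e-01,  3.87051342e-03,  1.33522972e+00,
       -2.36273000e-06,  1.57077858e+00]), 'joint_vel': array([-0.00082863, -0.00154957,  0.00272558,  0.00032083,  0.00034533,
        0.00034253]), 'tau': array([-6.49386529e-04, -3.73137367e+01,  2.53010148e+01,  1.08227230e-02,
       -7.76899287e-05,  4.76601414e-06]), 'eef_pos': array([0.18329778, 0.46460378, 0.24451153]), 'tool_rot': array([ 8.26733631e-01,  5.62592757e-01, -7.80698398e-04,  5.32674419e-04]), 'ft_force': array([-0.43211683,  1.02920065, -0.56067782]), 'ft_torque': array([ 0.02118156,  0.00249966, -0.02792065]), 'grip_width': 0.08534645113630705}
```

View pics/scene1.png

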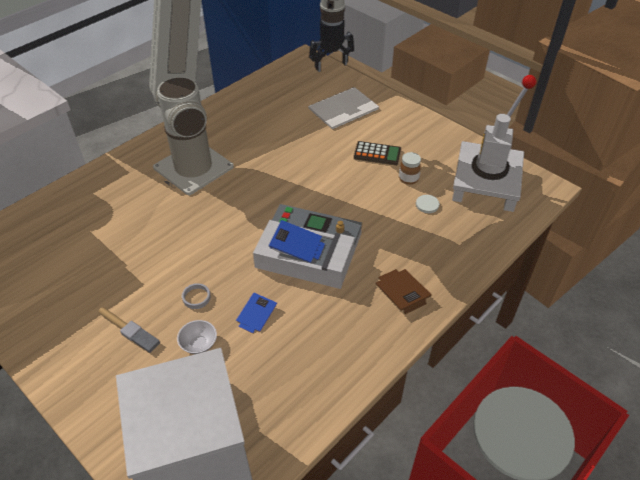

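View pics/top1.png

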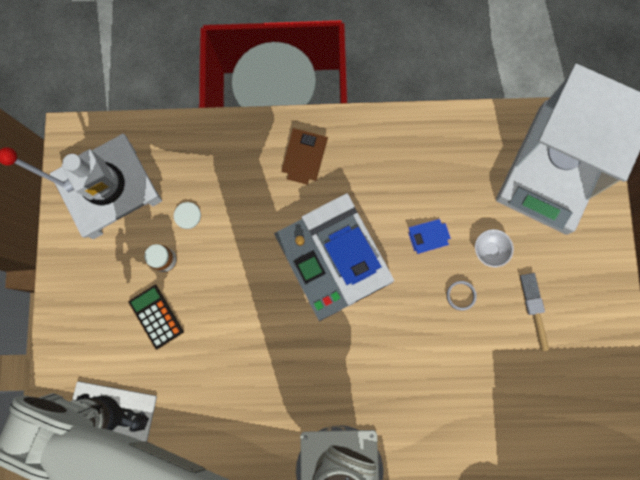

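Candidates for the cover are the large blue cover on the tester (top 352,255), a smaller blue cover (429,236) and a brown one (304,155). I choose the one on the tester and check it in a close crop.

Run:
```python
from h import *
d=np.load("top.npz");im,K,T=d["im"],d["K"],d["T"]
c=im[185:330,265:405]; a=cv2.resize(c,None,fx=4,fy=4,interpolation=cv2.INTER_CUBIC)[:, :400*2]
cv2.imwrite("pics/tc.png",a)
hsv=cv2.cvtColor(im,cv2.COLOR_BGR2HSV)
b=cv2.inRange(hsv,(105,120,40),(130,255,255))
n,l,s,ce=cv2.connectedComponentsWithStats(b)
i=l[255,352] or max(range(1,n),key=lambda k:s[k,4]); print(s[1:].tolist(),i)
m=(l==i).astype(np.uint8);cs=cv2.findContours(m,0,2)[0][0]
r=cv2.minAreaRect(cs);print("cover",r,[ray(p,K,T,.085).round(3) for p in cv2.boxPoints(r)])
# tester: neutral non wood
t=cv2.inRange(hsv,(0,0,60),(180,45,255))|b|cv2.inRange(hsv,(80,0,20),(130,255,255));z=np.zeros_like(t);z[190:325,270:400]=t[190:325,270:400]
z=cv2.morphologyEx(z,cv2.MORPH_OPEN,np.ones((3,3)))
w=cv2.inRange(hsv,(0,0,150),(180,40,255));z2=np.zeros_like(w);z2[190:325,270:400]=w[190:325,270:400]
for nm,q in(("all",z),("white",z2)):
    cs=max(cv2.findContours(q,0,2)[0],key=cv2.contourArea);r=cv2.minAreaRect(cs);print(nm,r)
    print([(p.round(0),ray(p,K,T,.07).round(3)) for p in cv2.boxPoints(r)])
```

```text
[[410, 220, 40, 33, 872], [325, 226, 56, 58, 1884]] 2
cover ((351.1539001464844, 253.76925659179688), (54.82334518432617, 39.44304275512695), 60.2551155090332) [array([0.574, 0.031, 0.085]), array([ 0.622, -0.058,  0.085]), array([ 0.498, -0.122,  0.085]), array([ 0.451, -0.034,  0.085])]
all ((333.1103515625, 256.2271728515625), (101.45893096923828, 86.153564453125), 62.049034118652344)
[(array([271., 232.], dtype=float32), array([0.602, 0.157, 0.07 ])), (array([347., 191.], dtype=float32), array([ 0.703, -0.042,  0.07 ])), (array([395., 281.], dtype=float32), array([ 0.466, -0.155,  0.07 ])), (array([319., 321.], dtype=float32), array([0.37, 0.04, 0.07]))]
white ((353.0331115722656, 258.70074462890625), (78.34066009521484, 52.73640060424805), 62.19854736328125)
[(array([311., 236.], dtype=float32), array([0.586, 0.054, 0.07 ])), (array([358., 212.], dtype=float32), array([ 0.647, -0.068,  0.07 ])), (array([395., 281.], dtype=float32), array([ 0.465, -0.154,  0.07 ])), (array([348., 306.], dtype=float32), array([ 0.407, -0.034,  0.07 ]))]
```

View pics/tc.png

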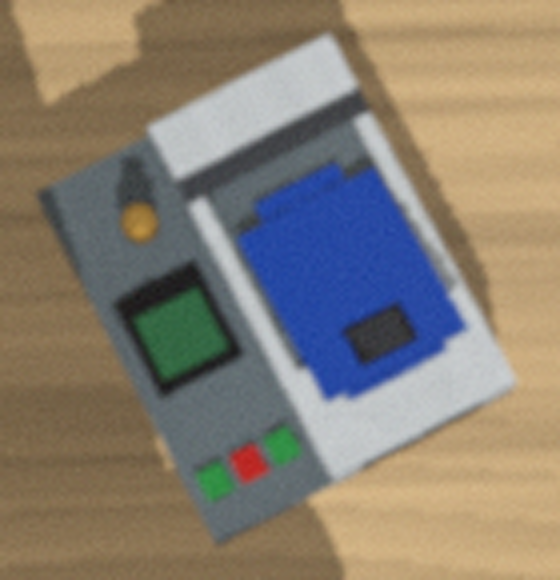

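The crop confirms the large blue cover on the white tester, with the black pad at the front (crop 380,335), the tongue at the rear (295,185) and the dark keeper bar (275,150). Next is the pose from the corners.

```bash
cat > pose.py <<'E'
from h import *
d=np.load("top.npz");K,T=d["K"],d["T"]
o=-T[:3,:3].T@T[:3,3]
pts={(.112,.066,.08):(150,128),(.112,-.066,.08):(332,35),(.056,.066-.002,.08):(190,200),(-.142,-.066,.07):(515,382),(-.142,.066,.07):(333,480),(.112,.150,.056):(40,190),(-.142,.150,.056):(218,543)}
from scipy.optimize import least_squares
P=np.array(list(pts)[:]);U=np.array(list(pts.values()))/4.+[265,185]-.375
def w(v,p): c,s=np.cos(v[2]),np.sin(v[2]); return np.array([v[0]+c*p[0]-s*p[1],v[1]+s*p[0]+c*p[1],p[2]])
f=lambda v:np.concatenate([proj(w(v,p),K,T)-u for p,u in zip(P,U)])
r=least_squares(f,[.52,-.05,.45],loss="soft_l1");v=r.x
def tt(p,z):
    q=ray(p,K,T,z);c,s=np.cos(v[2]),np.sin(v[2]);x,y=q[:2]-v[:2];return np.array([c*x+s*y,-s*x+c*y])
E
python3 - <<'E'
from pose import *
print("cam",o.round(3),"pose",v.round(4),np.degrees(v[2]));print(f(v).reshape(-1,2).round(2).tolist())
g=lambda a,z:(tt(np.array(a)/4.+[265,185]-.375,z)*1000).round(1)
print("tongue tip top",g((296,182),.068),"front edge mid",g((402,362),.1017),"pad",g((380,334),.099),"weight top",g((140,215),.092),"keeper lower edge mid",g((280,152),.074))
ob=bot.get_obs();t=ob["eef_pos"]
from scipy.spatial.transform import Rotation as R
M=R.from_quat(ob["tool_rot"]).as_matrix()
ang=np.arctan2(M[1,0],M[0,0]);print("toolx ang",np.degrees(ang),"roll",np.degrees(ang-v[2]))
for p in((-.115,0,.16),(-.1,0,.08)): print(w(v,p),"shift cm",(M.T@(w(v,p)-t)*100).round(2))
E
```

```text
cam [ 0.301 -0.007  1.594] pose [ 0.5659 -0.0318  0.4499] 25.780141060512115
[[-0.08, -0.57], [-0.0, -0.43], [0.54, 0.1], [0.95, 0.3], [0.13, -0.03], [-0.88, 0.55], [-0.7, 0.01]]
tongue tip top [38.1 -1.3] front edge mid [-98.9  -4. ] pad [-76.9  -0.3] weight top [60.6 98.1] keeper lower edge mid [59.2 -0.7]
toolx ang 68.47062374594479 roll 42.69048268543268
[ 0.46235119 -0.08185015  0.16      ] shift cm [-40.58  46.01   8.53]
[ 0.47585823 -0.07532636  0.08      ] shift cm [-39.46  47.03  16.53]
```

Emit:
play_rows(motion=[{"fingers":1,"roll":7,"translation":[-3,3,0]},{"fingers":1,"roll":14,"translation":[-6,6,0]},{"fingers":1,"roll":21,"translation":[-9,9,0]},{"fingers":1,"roll":28,"translation":[-12,12,0]},{"fingers":1,"roll":35,"translation":[-15,15,0]},{"fingers":1,"roll":42.7,"translation":[-18,18,0]},{"fingers":1,"roll":42.7,"translation":[-21,21,0]},{"fingers":1,"roll":42.7,"translation":[-24,24,0]},{"fingers":1,"roll":42.7,"translation":[-27,27,0]},{"fingers":1,"roll":42.7,"translation":[-30,30,0]},{"fingers":1,"roll":42.7,"translation":[-33,33,0]},{"fingers":1,"roll":42.7,"translation":[-36,36,0]},{"fingers":1,"roll":42.7,"translation":[-38,38,2]},{"fingers":1,"roll":42.7,"translation":[-40,40.5,4]},{"fingers":1,"roll":42.7,"translation":[-41.5,42,5.5]},{"fingers":1,"roll":42.7,"translation":[-42.5,43,7]},{"fingers":1,"roll":42.7,"translation":[-43.1,43.6,8.5]},{"fingers":1,"roll":42.7,"translation":[-43.1,43.6,8.5]},{"fingers":1,"roll":42.7,"translation":[-43.1,43.6,8.5]},{"fingers":1,"roll":42.7,"translation":[-43.1,43.6,8.5]}])

```text
clock: 1.77
eef_pos: [0.4307, -0.0954, 0.1607]
tool_rot: [0.975, 0.223, -0.0, -0.0]
ft_force: [0.6, -0.8, 0.1]
grip_width: -0.0001
```

Run:
```python
from h import *
a,K,T=snap("wrist");b,_,_=snap("scene")
cv2.imwrite("pics/w2.png",np.hstack([cv2.resize(a,(480,360)),cv2.resize(b[180:300,220:380],(320,240)).repeat(1,0) if 0 else cv2.copyMakeBorder(cv2.resize(b[180:300,230:390],(320,240)),0,120,0,0,0)]))
o=-T[:3,:3].T@T[:3,3];print(o.round(3),T.round(3).tolist(),K[0,0]);np.savez("wr",im=a,K=K,T=T)
```

```text
[ 0.401 -0.034  0.289] [[0.9, 0.435, -0.0, -0.346], [0.419, -0.868, 0.267, -0.275], [0.116, -0.241, -0.964, 0.224], [0.0, 0.0, 0.0, 1.0]] 431.1675771432575
```

View pics/w2.png

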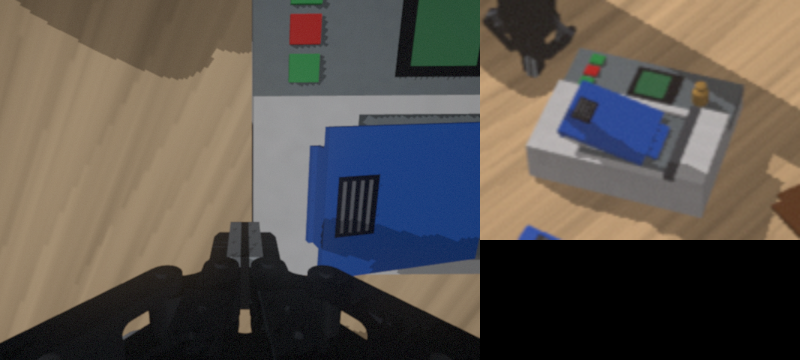

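The wrist view looks along the tester's axes, with the shut fingers at (245,240) over the deck's front edge. The cover's front edge runs (326,127)-(318,275), its flange foot (308,147)-(308,243), and the pad centre is (358,206). I'll measure from these.

```bash
cat >> pose.py <<'E'
def tw(p,z,K,T):
    q=ray(p,K,T,z);c,s=np.cos(v[2]),np.sin(v[2]);x,y=q[:2]-v[:2];return (np.array([c*x+s*y,-s*x+c*y])*1000).round(1)
E
python3 - <<'E'
from pose import *
d=np.load("wr.npz");K,T=d["K"],d["T"]
for n,p,z in(("frontL",(326,127),.1017),("frontR",(318,275),.1017),("footL",(308,147),.072),("footR",(308,243),.072),("pad",(358,206),.098),("panel edge/deck corner",(253,95),.07)):
    print(n,tw(np.array(p)/.75,z,K,T))
e=bot.get_obs()["eef_pos"];c,s=np.cos(v[2]),np.sin(v[2]);x,y=e[:2]-v[:2];print("tcp",c*x+s*y,-s*x+c*y,e[2])
E
```

```text
frontL [-102.5   51.3]
frontR [-101.3  -44.6]
footL [-106.4   34.9]
footR [-102.7  -36.2]
pad [-78.2   1.9]
panel edge/deck corner [-143.8   68.9]
tcp -0.14880281536590997 0.0014232863186244074 0.16134473984578376
```

Emit:
play_rows(motion=[{"fingers":1,"roll":0,"translation":[0,0,2]},{"fingers":1,"roll":0,"translation":[0,0,4]},{"fingers":1,"roll":0,"translation":[0,0,6]},{"fingers":1,"roll":0,"translation":[0,0,7]},{"fingers":1,"roll":0,"translation":[1,0,7]},{"fingers":1,"roll":0,"translation":[2,0,7]},{"fingers":1,"roll":0,"translation":[2.5,0,7]},{"fingers":1,"roll":0,"translation":[3,0,7]},{"fingers":1,"roll":0,"translation":[3.3,0,7]},{"fingers":1,"roll":0,"translation":[3.6,0,7]},{"fingers":1,"roll":0,"translation":[3.9,0,7]},{"fingers":1,"roll":0,"translation":[4.2,0,7]},{"fingers":1,"roll":0,"translation":[4.5,0,7]},{"fingers":1,"roll":0,"translation":[4.5,0,7]}])

```text
clock: 3.03
eef_pos: [0.472, -0.0761, 0.0904]
tool_rot: [0.975, 0.223, 0.0, -0.0]
ft_force: [-0.5, -0.2, 0.3]
grip_width: -0.0001
```

Run:
```python
from h import *
a,K,T=snap("wrist");b,_,_=snap("scene")
cv2.imwrite("pics/w3.png",np.hstack([cv2.resize(a,(480,360)),cv2.copyMakeBorder(cv2.resize(b[180:300,230:390],(320,240)),0,120,0,0,0)]))
np.savez("wr",im=a,K=K,T=T)
```

```text
(no output)
```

View pics/w3.png

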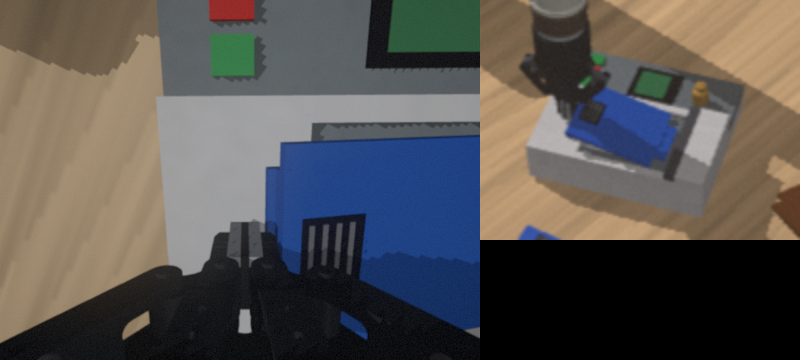

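The fingers now stand at the cover's front edge, the plate's front corner is at (281,142), and the force is near zero. I'll check the edge position against the first reading.

Run:
```python
from pose import *
d=np.load("wr.npz");K,T=d["K"],d["T"]
for n,p,z in(("frontL",(281,142),.1017),("footL",(266,167),.072),("corner",(157,96),.07)): print(n,tw(np.array(p)/.75,z,K,T))
e=bot.get_obs()["eef_pos"];c,s=np.cos(v[2]),np.sin(v[2]);x,y=e[:2]-v[:2];print("tcp",c*x+s*y,-s*x+c*y,e[2])
```

```text
frontL [-90.5  52.3]
footL [-93.8  36.3]
corner [-142.7   68.2]
tcp -0.10416997517137913 0.001051852096532184 0.09027063360887155
```

Emit:
play_rows(motion=[{"fingers":1,"roll":0,"translation":[0.3,0,0]},{"fingers":1,"roll":0,"translation":[0.6,0,0]},{"fingers":1,"roll":0,"translation":[0.9,0,0]},{"fingers":1,"roll":0,"translation":[1.2,0,0]},{"fingers":1,"roll":0,"translation":[1.5,0,0]},{"fingers":1,"roll":0,"translation":[1.7,0,0]},{"fingers":1,"roll":0,"translation":[1.9,0,0]},{"fingers":1,"roll":0,"translation":[2.1,0,0]},{"fingers":1,"roll":0,"translation":[2.3,0,0]},{"fingers":1,"roll":0,"translation":[2.3,0,0]}])

```text
clock: 3.97
eef_pos: [0.4924, -0.0662, 0.0903]
tool_rot: [0.975, 0.223, 0.0, 0.0]
ft_force: [-0.4, -0.2, -0.1]
grip_width: 0.0001
```

Run:
```python
from h import *
a,K,T=snap("wrist");b,_,_=snap("scene")
cv2.imwrite("pics/w4.png",np.hstack([cv2.resize(a,(480,360)),cv2.copyMakeBorder(cv2.resize(b[180:300,230:390],(320,240)),0,120,0,0,0)]))
np.savez("wr",im=a,K=K,T=T)
```

```text
(no output)
```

View pics/w4.png

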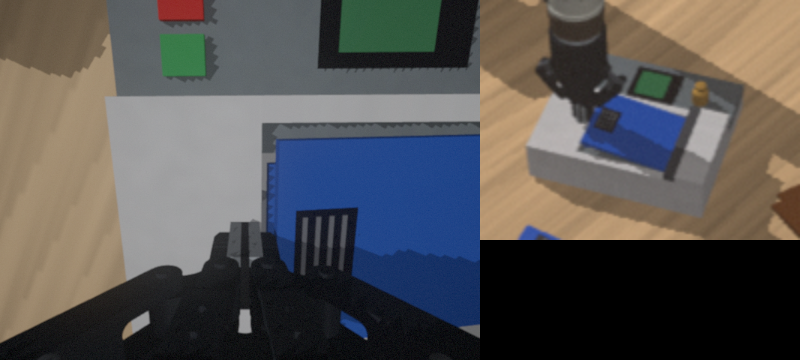

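The flange is now inside the bay opening (bay edge at column 262, flange at 268). In the scene view the rear lies under the keeper, so the front has dropped onto the catch. Next I back off, rise, and move over the pad.

Emit:
play_rows(motion=[{"fingers":1,"roll":0,"translation":[-0.7,0,0]},{"fingers":1,"roll":0,"translation":[-1.2,0,0]},{"fingers":1,"roll":0,"translation":[-1.2,0,-2]},{"fingers":1,"roll":0,"translation":[-1.2,0,-4]},{"fingers":1,"roll":0,"translation":[-1.2,0,-4]},{"fingers":1,"roll":0,"translation":[-1.2,0,-4]}])

```text
clock: 4.57
eef_pos: [0.4819, -0.0719, 0.1314]
tool_rot: [0.975, 0.223, 0.001, 0.001]
ft_force: [-0.3, 0.2, -0.8]
grip_width: -0.0004
```

Run:
```python
from h import *
a,K,T=snap("wrist");b,_,_=snap("scene")
cv2.imwrite("pics/w5.png",np.hstack([cv2.resize(a,(480,360)),cv2.copyMakeBorder(cv2.resize(b[180:300,230:390],(320,240)),0,120,0,0,0)]))
np.savez("wr",im=a,K=K,T=T)
```

```text
(no output)
```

View pics/w5.png

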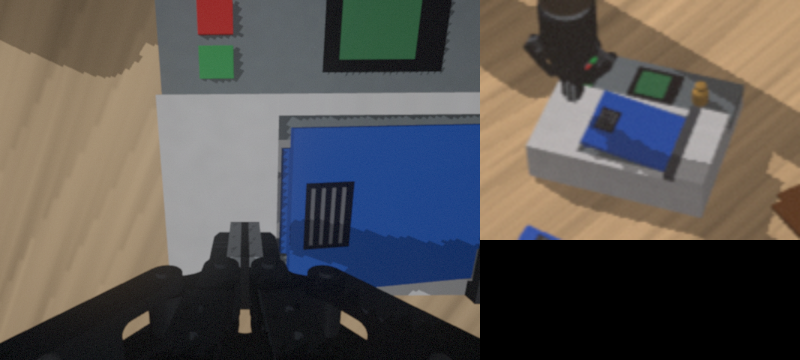

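The front edge sits inside the bay (columns 282-291), and the pad centre is at (329,214). I'll check its position.

Run:
```python
from pose import *
d=np.load("wr.npz");K,T=d["K"],d["T"]
for n,p,z in(("frontL",(291,128),.09),("frontR",(288,284),.09),("pad",(329,214),.087),("corner",(157,95),.07),("bayL",(279,116),.07)): print(n,tw(np.array(p)/.75,z,K,T))
e=bot.get_obs()["eef_pos"];c,s=np.cos(v[2]),np.sin(v[2]);x,y=e[:2]-v[:2];print("tcp",c*x+s*y,-s*x+c*y,e[2])
```

```text
frontL [-68.7  51.3]
frontR [-67.  -41.1]
pad [-44.8   2.3]
corner [-142.5   67.9]
bayL [-73.   56.1]
tcp -0.09412058155815178 0.0013337764819754128 0.1297959508610772
```

Emit:
play_rows(motion=[{"fingers":1,"roll":0,"translation":[1.6,0,0]},{"fingers":1,"roll":0,"translation":[3.2,0,0]},{"fingers":1,"roll":0,"translation":[4.7,0,0]},{"fingers":1,"roll":0,"translation":[4.7,0,0]},{"fingers":1,"roll":0,"translation":[4.7,0,1.5]},{"fingers":1,"roll":0,"translation":[4.7,0,2.4]},{"fingers":1,"roll":0,"translation":[4.7,0,2.8]},{"fingers":1,"roll":0,"translation":[4.7,0,3.2]},{"fingers":1,"roll":0,"translation":[4.7,0,3.2]}])

```text
clock: 5.42
eef_pos: [0.5223, -0.0514, 0.0975]
tool_rot: [0.975, 0.223, -0.001, -0.0]
ft_force: [-0.2, -0.2, 0.3]
grip_width: -0.0003
```

Emit:
play_rows(motion=[{"fingers":1,"roll":0,"translation":[0,0,0.3]},{"fingers":1,"roll":0,"translation":[0,0,0.5]},{"fingers":1,"roll":0,"translation":[0,0,0.7]},{"fingers":1,"roll":0,"translation":[0,0,0.9]},{"fingers":1,"roll":0,"translation":[0,0,1.0]},{"fingers":1,"roll":0,"translation":[0,0,1.0]}])

```text
clock: 5.92
eef_pos: [0.5234, -0.051, 0.0878]
tool_rot: [0.975, 0.223, -0.0, -0.0]
ft_force: [-0.3, -0.1, 0.2]
grip_width: -0.0001
```

Emit:
play_rows(motion=[{"fingers":1,"roll":0,"translation":[0,0,0.1]},{"fingers":1,"roll":0,"translation":[0,0,0.2]},{"fingers":1,"roll":0,"translation":[0,0,0.3]},{"fingers":1,"roll":0,"translation":[0,0,0.4]},{"fingers":1,"roll":0,"translation":[0,0,0.4]}])

```text
clock: 6.33
eef_pos: [0.5237, -0.051, 0.0842]
tool_rot: [0.975, 0.223, 0.0, 0.0]
ft_force: [0.8, 0.4, 0.6]
grip_width: -0.0002
```

Run:
```python
from h import *
a,K,T=snap("wrist");b,_,_=snap("scene")
cv2.imwrite("pics/w6.png",np.hstack([cv2.resize(a,(480,360)),cv2.copyMakeBorder(cv2.resize(b[180:300,230:390],(320,240)),0,120,0,0,0)]))
print(bot.get_obs()["ft_force"])
```

```text
[-0.09127219  0.70354819 -0.17679762]
```

View pics/w6.png

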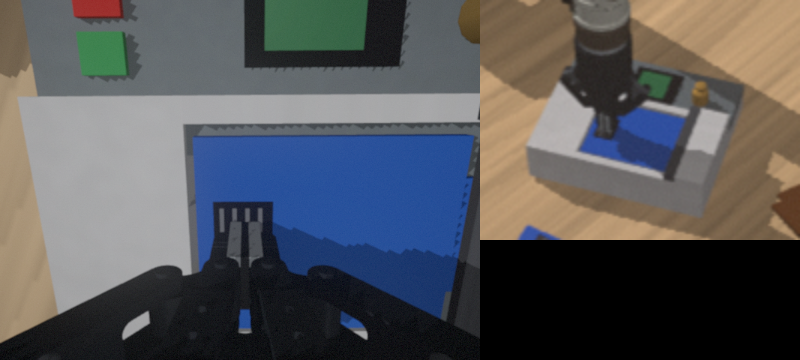

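It now looks flat, with the fingers on the pad. I'll push a little further to feel the seat.

Emit:
play_rows(motion=[{"fingers":1,"roll":0,"translation":[0,0,0.1]},{"fingers":1,"roll":0,"translation":[0,0,0.2]},{"fingers":1,"roll":0,"translation":[0,0,0.2]}])

```text
clock: 6.68
eef_pos: [0.5238, -0.051, 0.084]
tool_rot: [0.975, 0.223, 0.001, 0.0]
ft_force: [-3.8, 0.7, 12.0]
grip_width: -0.0003
```

Emit:
play_rows(motion=[{"fingers":1,"roll":0,"translation":[0,0,0.1]},{"fingers":1,"roll":0,"translation":[0,0,0.15]},{"fingers":1,"roll":0,"translation":[0,0,0.15]}])

```text
clock: 6.93
eef_pos: [0.5238, -0.051, 0.084]
tool_rot: [0.975, 0.223, 0.001, 0.0]
ft_force: [-6.7, 0.7, 20.1]
grip_width: -0.0
```

Emit:
play_rows(motion=[{"fingers":1,"roll":0,"translation":[0,0,-1]},{"fingers":1,"roll":0,"translation":[0,0,-3]},{"fingers":1,"roll":0,"translation":[0,0,-6]},{"fingers":1,"roll":0,"translation":[-3,0,-9]},{"fingers":1,"roll":0,"translation":[-6,0,-9]},{"fingers":1,"roll":0,"translation":[-9,0,-9]},{"fingers":1,"roll":0,"translation":[-9,0,-9]},{"fingers":1,"roll":0,"translation":[-9,0,-9]}])

```text
clock: 7.6
eef_pos: [0.4416, -0.0906, 0.1712]
tool_rot: [0.975, 0.222, 0.0, 0.0]
ft_force: [0.7, 0.4, 0.5]
grip_width: -0.0
```

Run:
```python
from h import *
a,K,T=snap("wrist");b,_,_=snap("scene");np.savez("wr",im=a,K=K,T=T)
cv2.imwrite("pics/w7.png",np.hstack([cv2.resize(a,(480,360)),cv2.copyMakeBorder(cv2.resize(b[180:300,230:390],(320,240)),0,120,0,0,0)]))
```

```text
(no output)
```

View pics/w7.png

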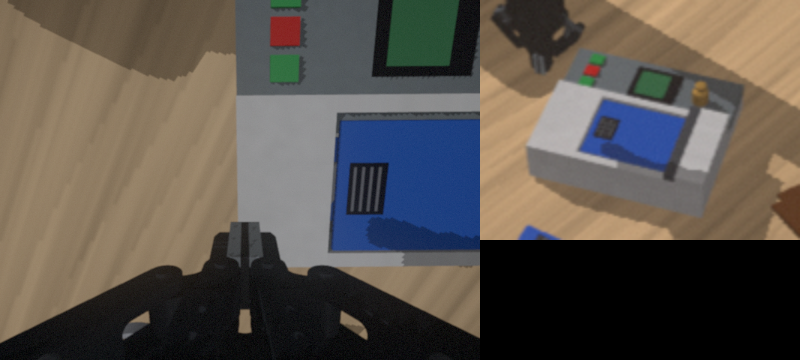

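The cover lies flat in the bay with no flange visible, and the weight still stands. One numeric check on its height comes before handing in.

Run:
```python
from pose import *
d=np.load("wr.npz");K,T,im=d["K"],d["T"],d["im"]
b=cv2.inRange(cv2.cvtColor(im,cv2.COLOR_BGR2HSV),(105,120,30),(130,255,255))
for col in(460,540,600):
    r=np.where(b[:,col])[0]
    if len(r):
        for z in(.07,.09): A,B=tw((col,r.min()),z,K,T),tw((col,r.max()),z,K,T);print(col,z,A,B,"width",A[1]-B[1])
for row in(200,280):
    print("front x",tw((np.where(b[row])[0].min(),row),.07,K,T))
```

```text
460 0.07 [-67.   50.8] [-59.  -48.7] width 99.5
460 0.09 [-73.1  52.4] [-65.8 -38.4] width 90.8
540 0.07 [-25.1  51.2] [-12.1 -48.1] width 99.30000000000001
540 0.09 [-34.8  52.8] [-23.  -37.9] width 90.69999999999999
600 0.07 [ 6.3 51.7] [ 23.1 -48.2] width 99.9
600 0.09 [-6.2 53.2] [  9.1 -38. ] width 91.2
front x [-72.4  30.2]
front x [-71.9 -15.6]
```

```bash
python3 -c "
from workcell import bot
print(bot.job_done())"
```

```text
the job is handed in; nothing more can be done
None
```

The cover is closed and the job is handed in at about 7.7 s of the 38 s. I pushed the tilted cover in by its front edge with shut fingers until the tongue was under the keeper and the front dropped into the bay. Then I pressed the pad down past the catch.

- **Seating:** the pad stopped firm with the fingertips at 70 mm, which is deck height. The last press read about 20 N on the wrist.
- **Flatness after letting go:** the cover measured 99.3–99.9 mm wide when taken at deck height (true width 100 mm), so it lies flat and flush.
- **Front edge:** it measured at x about -72 mm, against -70 mm expected. That difference is about the calibration and pose error.
- **Catch not felt:** no snap showed in the force readings, because they come only at the end of each move. I judged it latched because the cover stayed flush once the gripper had backed away.
- **Other things:** the weight still stands on the control panel. The arm did not go near the other objects; I did not check them again.

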